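# Stack the second tote and wheel the castings caddy into its taped bay

## Robot

A 6-joint arm with a two-finger parallel gripper is mounted at the origin on a cart in front of the work surface, level with it; the furniture and walls round the work are solid. World frame = base frame: x ahead of the robot, y to its left, z up, the work surface at z = 0. Lengths are in m, angles in rad, forces in N, time in s.
With the tool pointing down it reaches from about 0.375 to 0.925 m from the base axis. Payload 5.7 kg.
Tool frame: the origin (TCP) lies between the finger pads; the fingertips stand 17 mm ahead of it and the grasp point (between the pads) lies 2 mm behind it; z points along the fingers, y is the line along which they close (so a half turn about z gives the same grasp; the last joint's range is limited). The gripper opens to 88 mm and grips with 3 to 60 N. Pads are 20 mm wide; open, the fingers measure 115 mm over their backs; the gripper's body (75 mm by 178 mm) begins 61 mm behind the grasp point.
Start: joints at [-1.242, 0.359, 1.51, -0, 1.272, -0.115], TCP at [0.258, -0.542, 0.219] pointing down, gripper open.
Joint ranges: [-2.97, 2.97], [-1.01, 2.36], [0.21, 2.38], [-0.96, 4.11], [0.2, 2.71], [-2.98, 2.98]. Speed limits (rad/s): [2.39, 2.39, 3.14, 3.14, 3.14, 3.14].

## Interface

Orientations are given as a rotation vector (axis times angle).
In Python, from rig import sense, grab_frame, camera_model, finish_job, spot_in gives the robot as it stands. The module is installed in compiled form; this text tells all that it offers.
- The arm moves only by the tool apply_moves, never from a script. Its argument "plan" is text: rows parted by semicolons, each of 4 numbers parted by spaces: the shift along the tool's x, y, z in m, then the turn about the tool's z in rad. In form: tx ty tz yaw; .... A call has 1 to 8 rows; each row is the pose to reach, as a shift and turn from the pose commanded when the call began, along the tool's axes at that moment; what a row does not reach only later rows make up. A row lasts 1/10 s, in which the tool goes at most 50 mm and 8.59 degrees, less where a joint would pass 70% of its speed; a pose out of reach is approached as far as the arm can. A call with a gripper value outside its range is refused whole. "jaw" is the closure, from 0 (fully open) to 1 (shut), set as the call begins (left out, the last holds). The fingers move at their own pace and stop on an object; "newtons" is the grip in N (left out, the last holds). Time passes only in rows, so rows that repeat a pose let the fingers close. It gives the time, the measured TCP pose, the force, the opening and the grip force at its end, in the units of the state.
- sense(): the state, without advancing time (a new reading comes with each control period).
- grab_frame(name): name is "scene" or "top" or "wrist"; returns the picture (420x560x3 uint8, blue, green, red); there is no depth.
- camera_model(name): a dict with "mtx" (3x3 intrinsics, pixels), "k1" (the pictures are not rectified: a ray, as slopes to the right and down, at radius r is drawn at 1 + k1 r^2 times it, then the intrinsics apply), "camera_from_world" (4x4, takes a point from world to camera coordinates); the wrist camera has in their place "hand_eye" (4x4, takes a point from camera to tool coordinates, whose origin is the TCP and whose axes are the flange's). Camera axes: x right, y up, looking along -z (the intrinsics and any distortion apply to the point x, -y, -z); pixel columns grow to the right and rows downward; lengths in m; the calibration is good to about 2 mm. A picture is of the moment at which its call begins: read the wrist's pose just before it. camera_model takes no time and is no camera call.
- finish_job(): hands the job in; it is judged then, once.
Trained networks look in the newest picture that a camera, given by its name, has taken for a name from the list of things; names that differ only in an ending like _2 or _b are one class to them, and where a whole thing is asked for, a point or a joint stands for the part that bears it (a point fixed in the world has none). Each returns a list of dicts, best first, with "score" (0 to 1); they miss things now and then, are a little off and sometimes report something else, mostly with a low value. They report only what shows in the picture. A call takes as long as a camera call.
- spot_in(camera, query): "xyz" ([x, y, z] in m, in world coordinates, good to about 4 mm: the middle of the surface that is visible of it).
The state is a dict: "t": time; "joint_pos": joint angles; "joint_vel": joint speeds; "joint_torque": joint torques, N m; "tcp_pos": TCP position; "tool_rot": TCP orientation; "force": force on the tool from outside, world axes, zero at the start; "moment": the same for the moment, N m; "grip_width": opening from 0.0 (shut) to 1.0 (fully open); "finger_force": force on a finger pad.
Only numpy, scipy, OpenCV 4.12 (cv2) and the standard library are available. Lean on these libraries where they do the work, as an engineer would, in place of code of your own. Each camera call takes 0.05 s, during which the arm holds its last target. There are 200 camera calls.

## Task

Lift the loose tote of castings and set it gently on the tote on the caddy, turned so that it stacks on the ledges instead of nesting down onto the casting. Then roll the caddy, which has a push handle: straight ahead at first until both front swivel castors trail straight behind their pivots, and only then steer it into the bay taped on the table, nose first. Leave it centred and square between the tapes, castors still trailing straight, the totes still stacked; leave the other things where they are.

Things in the scene. Friction and masses are not known exactly. Their poses are not given: they have to be found in the camera images.
- caddy: caddy of about 0.7 kg: plywood deck 200 x 120 mm (top 41 mm above the table) on 24 mm wheels, push hoop at the rear. Origin on the table under the deck's centre; x ahead, away from the hoop, z up. The rear wheels are fixed straight (axle line at x = -70 mm, wheels at y = +-44 mm) and skid if dragged sideways; the front two are swivel castors. Rolls very easily
- caddy_handle (a point): middle of the hoop's top bar: level, round, 12 mm thick, 76 mm long between its bends, along the caddy's y; it lies at x = -148 mm, y = 0, z = 150 mm of the caddy. Free for fingers on both sides (the stacked totes end 50 mm ahead of it, the stack's top is 145 mm above the table)
- castor_left_wheel (a point): wheel centre of the front left castor, which pivots freely all the way round about an upright axis at x = +65 mm, y = +42 mm of the caddy. The wheel's centre is 14 mm from that axis; trailing straight it is at x = +51 mm, y = +42 mm; some 60 mm of straight rolling brings it there
- castor_right_wheel (a point): the same for the front right castor: axis at x = +65 mm, y = -42 mm of the caddy; trailing straight when its wheel is at x = +51 mm, y = -42 mm
- lower_tote: grey tote 56 mm high on the caddy's deck. Origin: centre of its underside (157 x 49 mm, 41 mm above the table); x along it to the end with a tab (caddy's front). 2 mm walls flare to a 168 x 60 mm rim, lip 2 mm. Columns inside its ends (one at +x, two at -x) end in ledges 48 mm up. A like tote set on it the same way round sinks; turned half round it stands on the ledges, with 2.7 mm play
- loose_tote: second tote, same in every measure, on the table with its own casting inside, any heading. Origin: centre of its underside; x along it to the end with the tab (24 mm wide, 9 mm out at the rim). Can be gripped across the middle of its long sides just under the lip (58 mm over the walls there, 64 mm over the lip, which is the top 3 mm). About 0.25 kg with the casting
- bay: parking bay: a flat U of 25 mm brown paper tape on the table, inside 150 mm wide and 230 mm long, closed at its front (+x), open at the rear where the caddy enters. Origin on the table where the deck's centre belongs, x ahead (the parked caddy's x)
- plaster_pot: small round tub 72 mm across and 72 mm high, on the robot's side of the bay; leave alone
- masking_tape: roll of masking tape lying flat, 104 mm across and 25 mm high, beyond the bay; leave alone
- sanding_block: cork sanding block 54 x 98 x 28 mm, lying beyond the caddy's way; leave alone

How it is judged:
By the outcome, as a careful person would: the job done as asked, in the order asked, and still so for the second after the job is handed in, with the robot touching nothing.
It also fails if it takes over 72 s, if anything falls off the work surface, if the arm or the gripper's body presses on something with over 40 N, if the wrist force passes 120 N, or if a joint passes its speed limit or range.

## Working session

There is one attempt and no reset: what is moved stays moved. The work goes in short steps, Python scripts to look and compute and a tool call to move; the robot and the scene stay as the last step left them, time stands still between calls to the robot, and variables do not carry over. Pictures are saved under pics/ and viewed, at most 10 in all, crops included, and the job is handed in when it is done.

Besides the shell and the picture viewer there is one more tool, called by a JSON object that holds its "method" and its "body". apply_moves: Moves the arm, as the interface text tells. Its arguments: {"type":"object","properties":{"plan":{"type":"string"},"jaw":{"type":"number"},"newtons":{"type":"number"}},"required":["plan"]}

```bash
mkdir -p pics
cat > h.py <<'E'
import numpy as np, cv2
from scipy.spatial.transform import Rotation as R
from rig import *
def shot(c,n=None):
    s=sense(); f=grab_frame(c)
    if n: cv2.imwrite(f'pics/{n}.png',f)
    return s,f
def cfw(c,s=None):
    m=camera_model(c)
    if 'camera_from_world' in m: T=np.array(m['camera_from_world'])
    else:
        W=np.eye(4);W[:3,:3]=R.from_rotvec(s['tool_rot']).as_matrix();W[:3,3]=s['tcp_pos']
        T=np.linalg.inv(W@np.array(m['hand_eye']))
    return np.array(m['mtx']),m['k1'],T
def proj(c,P,s=None):
    K,k,T=cfw(c,s);P=np.atleast_2d(P);q=P@T[:3,:3].T+T[:3,3]
    a=np.c_[q[:,0]/-q[:,2],-q[:,1]/-q[:,2]];r=(a**2).sum(1,keepdims=True)
    a=a*(1+k*r);return np.c_[a,np.ones(len(a))]@K.T[:,:2]
def unproj(c,uv,z,s=None):
    K,k,T=cfw(c,s);uv=np.atleast_2d(uv).astype(float)
    d=(np.linalg.inv(K)@np.c_[uv,np.ones(len(uv))].T).T[:,:2];a=d.copy()
    for _ in range(20):a=d/(1+k*(a**2).sum(1,keepdims=True))
    D=np.c_[a[:,0],-a[:,1],-np.ones(len(a))]@T[:3,:3];C=-T[:3,:3].T@T[:3,3]
    return C+D*((z-C[2])/D[:,2:])
E
python3 - <<'E'
from h import *
np.set_printoptions(precision=3,suppress=True)
s,f=shot('top','top0');shot('scene','scene0')
print(s)
for c in ['top','scene']:
  K,k,T=cfw(c);print(c,-T[:3,:3].T@T[:3,3],K[0,0],k)
for n in ['caddy','caddy_handle','castor_left_wheel','castor_right_wheel','lower_tote','loose_tote','bay','plaster_pot','masking_tape','sanding_block']:
  for c in ['top','scene']:
    print(n,c,[(np.round(d['xyz'],3).tolist(),round(d['score'],2)) for d in spot_in(c,n)][:3])
print(camera_model('wrist'))
E
```

```text
{'t': 0.0, 'joint_pos': array([-1.242,  0.36 ,  1.511, -0.   ,  1.272, -0.115]), 'joint_vel': array([ 0.002, -0.001,  0.   , -0.   , -0.001, -0.002]), 'joint_torque': array([  0.001, -51.537, -27.073,   0.068,   0.035,  -0.   ]), 'tcp_pos': array([ 0.257, -0.541,  0.219]), 'tool_rot': array([-3.063, -0.691,  0.   ]), 'force': array([0.796, 0.8  , 0.256]), 'moment': array([-0.004,  0.005,  0.039]), 'finger_force': 0.0, 'grip_width': 0.99999787668412}
top [ 0.42  -0.009  1.195] 446.5455683526962 -0.009044714317119864
scene [-0.366  0.442  0.686] 390.19912161284117 -0.09462729297611189
caddy top [([0.443, -0.161, 0.045], 0.97), ([0.667, -0.129, 0.024], 0.23)]
caddy scene [([0.411, -0.275, 0.146], 0.42)]
caddy_handle top [([0.443, -0.161, 0.038], 0.67), ([0.692, 0.29, 0.024], 0.28)]
caddy_handle scene []
castor_left_wheel top []
castor_left_wheel scene []
castor_right_wheel top []
castor_right_wheel scene []
lower_tote top [([0.476, -0.141, 0.075], 0.88)]
lower_tote scene []
loose_tote top [([0.702, 0.14, 0.039], 0.76), ([0.478, -0.136, 0.074], 0.57)]
loose_tote scene [([0.678, 0.132, 0.038], 0.84)]
bay top [([0.513, 0.328, 0.001], 0.75)]
bay scene [([0.499, 0.348, -0.002], 0.71)]
plaster_pot top [([0.334, 0.218, 0.067], 0.84), ([0.516, 0.33, 0.002], 0.2)]
plaster_pot scene [([0.313, 0.226, 0.073], 0.87)]
masking_tape top [([0.691, 0.29, 0.024], 0.84)]
masking_tape scene [([0.675, 0.288, 0.021], 0.58)]
sanding_block top [([0.667, -0.127, 0.023], 0.93)]
sanding_block scene [([0.672, -0.114, 0.025], 0.64)]
{'mtx': array([[319.926,   0.   , 277.593],
       [  0.   , 319.926, 209.781],
       [  0.   ,   0.   ,   1.   ]]), 'k1': -0.02023617790868848, 'hand_eye': array([[ 0.   ,  0.955,  0.296,  0.081],
       [ 1.   , -0.   ,  0.   , -0.001],
       [ 0.   ,  0.296, -0.955, -0.164],
       [ 0.   ,  0.   ,  0.   ,  1.   ]])}
```

View pics/top0.png

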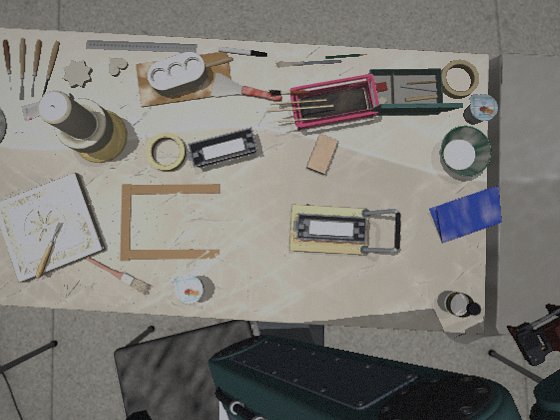

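View pics/scene0.png

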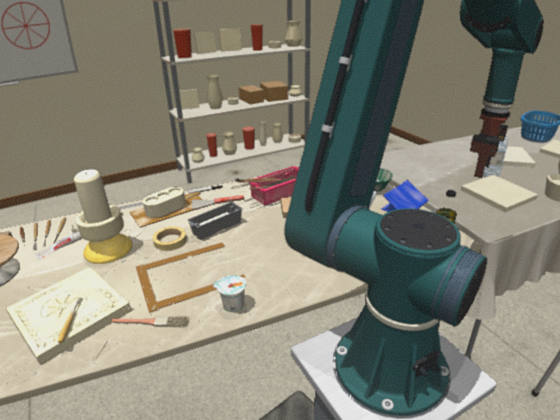

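The top view shows the loose tote at (223,148), the caddy at (330,229) with its hoop at right (395,230), and the bay opening right, at about (172,222). The scene view mostly shows the arm.

Run:
```python
from h import *
f=cv2.imread('pics/top0.png')
a=cv2.resize(f[120:180,180:270],None,fx=5,fy=5,interpolation=cv2.INTER_CUBIC)
b=cv2.resize(f[195:265,280:410],None,fx=5,fy=5,interpolation=cv2.INTER_CUBIC)
c=np.zeros((300+350-60,650+0,3),np.uint8)
c[:240]=0
c=np.zeros((590,800,3),np.uint8)
a=cv2.resize(f[124:172,184:264],None,fx=5,fy=5,interpolation=cv2.INTER_CUBIC)
c[:240,:400]=a; c[240:590,:650]=b
cv2.imwrite('pics/c1.png',c)
```

```text
(no output)
```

View pics/c1.png

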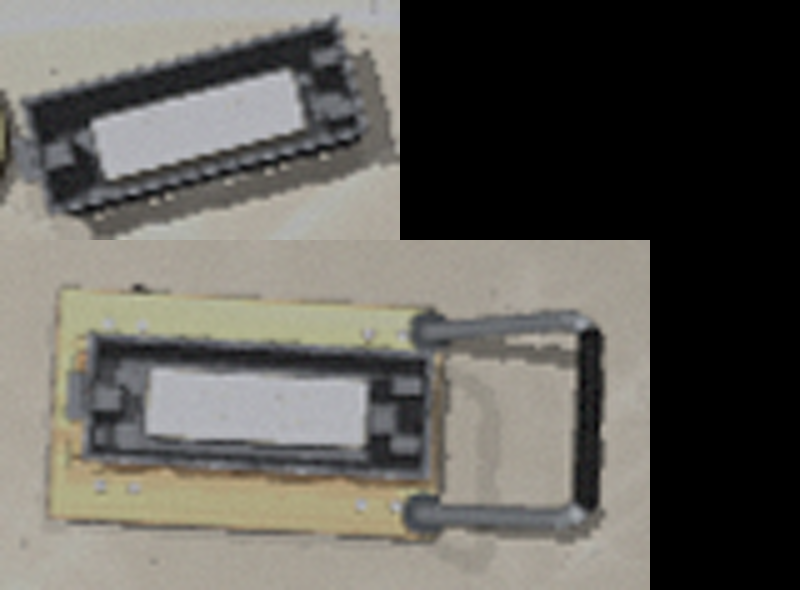

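Crop: the loose tote's tab is at its left end (crop 25,155), and the lower tote's tab is at its left too (crop 75,395). The single column is at the tab end in both. So the loose tote needs about a half turn.

Run:
```python
from h import *
np.set_printoptions(precision=4,suppress=True)
def U(p,ox,oy,z):
    p=np.array(p,float);return unproj('top',(p+.5)/5-.5+[ox,oy],z)
def rep(n,W): # corners: front-top,rear-top,rear-bot,front-bot
    c=W.mean(0);d=(W[0]+W[3]-W[1]-W[2])/2;print(n,c,np.degrees(np.arctan2(d[1],d[0])),'L',np.linalg.norm(d[:2]),'W',np.linalg.norm((W[0]+W[1]-W[2]-W[3])[:2])/2)
rep('loose',U([(22,102),(335,22),(362,128),(52,212)],184,124,.056))
rep('lower',U([(90,95),(435,108),(430,238),(85,218)],280,195,.097))
rep('deck',U([(62,48),(435,68),(437,298),(50,278)],280,195,.041))
b=U([(590,90),(585,270)],280,195,.15);print('bar',b,b.mean(0))
f=cv2.imread('pics/top0.png').astype(int)
# brown mask
m=((f[...,2]-f[...,0]>55)).astype(np.uint8);m[:178]=0;m[265:]=0;m[:,:115]=0;m[:,225:]=0
def fit(pts,z=0):
    W=unproj('top',pts,z)[:,:2];v=cv2.fitLine(W.astype(np.float32),cv2.DIST_HUBER,0,.001,.001).ravel();return v
cx=[(x,np.nonzero(m[:220,x])[0]) for x in range(140,212,3)]
t=np.array([(x,c.max()+.5) for x,c in cx if len(c)]);print('top tape inner rows',t[0],t[-1])
cx=[(x,np.nonzero(m[230:,x])[0]+230) for x in range(140,212,3)]
bb=np.array([(x,c.min()-.5) for x,c in cx if len(c)]);print(bb[0],bb[-1])
cy=[(y,np.nonzero(m[y,:160])[0]) for y in range(200,245,3)]
l=np.array([(c.max()+.5,y) for y,c in cy if len(c)]);print(l[0],l[-1])
for p in (t,bb,l):
    v=fit(p);print(v,np.degrees(np.arctan2(v[1],v[0])))
r=[np.nonzero(m[a:b].any(0))[0].max()+.5 for a,b in((183,193),(251,262))];print('ends',r, unproj('top',[(r[0],188),(r[1],255)],0))
```

```text
loose [0.6935 0.1323 0.056 ] 103.3273120930751 L 0.1670800706862636 W 0.059191724066711054
lower [ 0.4735 -0.1385  0.097 ] 85.58423552853266 L 0.16986025058475773 W 0.06235407025266467
deck [ 0.4723 -0.1377  0.041 ] 85.30704917766322 L 0.19659941168603434 W 0.1189893005937216
bar [[ 0.5014 -0.2887  0.15  ]
 [ 0.4173 -0.2818  0.15  ]] [ 0.4593 -0.2852  0.15  ]
top tape inner rows [140.  192.5] [209.  191.5]
[140.  249.5] [209.  252.5]
[129.5 200. ] [128.5 242. ]
[0.022  0.9998 0.5861 0.2961] 88.74127
[0.0287 0.9996 0.4318 0.2713] 88.35495
[ 0.9996 -0.0284  0.5157  0.3934] -1.6296787
ends [np.float64(218.5), np.float64(218.5)] [[0.5938 0.1511 0.    ]
 [0.4138 0.1541 0.    ]]
```

{"method": "apply_moves", "body": {"plan": ".04 -.025 0 -.08;.08 -.05 0 -.16;.12 -.075 0 -.24;.16 -.1 0 -.32;.2 -.125 0 -.4;.24 -.15 0 -.48;.28 -.175 0 -.56;.32 -.2 0 -.64"}}

```text
t: 1.9
tcp_pos: [0.4616, -0.2222, 0.2197]
tool_rot: [2.688, 1.624, 0.0]
force: [0.7, -0.8, 0.5]
grip_width: 0.994
finger_force: 0.0
```

```bash
cat >> h.py <<'E'
def go(x,y,z,yaw,s=None):
    "tool shift to world pose; yaw=heading of tool x, deg"
    s=s or sense();M=R.from_rotvec(s['tool_rot']).as_matrix()
    d=M.T@(np.array([x,y,z])-s['tcp_pos']);a=np.degrees(np.arctan2(M[1,0],M[0,0]))
    w=-np.radians((yaw-a+180)%360-180)
    print('t',round(s['t'],2),'tcp',np.round(s['tcp_pos'],4),'yaw',round(a,2),'q6',round(s['joint_pos'][5],3),'F',np.round(s['force'],1),'| shift',np.round(d,4),'turn',round(w,4),'(or',round(w+2*np.pi,4),')')
E
python3 -c "
from h import *
s=sense();go(.65,.122,.21,103.3);print(R.from_rotvec(s['tool_rot']).as_matrix().round(3))"
```

```text
t 1.9 tcp [ 0.4616 -0.2222  0.2197] yaw 62.28 q6 -0.1 F [ 0.7 -0.8  0.5] | shift [0.3923 0.0067 0.0097] turn -0.7159 (or 5.5672 )
[[ 0.465  0.885  0.001]
 [ 0.885 -0.465 -0.   ]
 [-0.     0.001 -1.   ]]
```

{"method": "apply_moves", "body": {"plan": ".048 .001 0 -.09;.096 .002 0 -.18;.144 .003 0 -.27;.192 .004 0 -.36;.24 .005 0 -.45;.288 .006 0 -.54;.336 .006 .005 -.63;.38 .006 .01 -.716"}}

```text
t: 2.7
tcp_pos: [0.6449, 0.1114, 0.2095]
tool_rot: [1.948, 2.464, 0.001]
force: [-0.7, -0.6, -0.4]
grip_width: 1.0
finger_force: 0.0
```

```bash
python3 -c "
from h import *
go(.6935,.1323,.21,103.3)"
```

```text
t 2.7 tcp [0.6449 0.1114 0.2095] yaw 103.36 q6 -0.168 F [-0.7 -0.6 -0.4] | shift [ 0.0091  0.0521 -0.0004] turn 0.001 (or 6.2842 )
```

{"method": "apply_moves", "body": {"plan": ".005 .03 0 0;.009 .052 0 0;.009 .052 0 0;.009 .052 0 0"}}

```text
t: 3.1
tcp_pos: [0.692, 0.1297, 0.2089]
tool_rot: [-1.952, -2.46, 0.002]
force: [-0.3, 0.5, 0.2]
grip_width: 1.001
finger_force: 0.0
```

```bash
python3 -c "
from h import *
s,f=shot('wrist','w1');go(.6935,.1323,.21,103.3,s)
c=f[60:380,100:460];cv2.imwrite('pics/w1c.png',cv2.resize(c,None,fx=1.8,fy=1.8,interpolation=cv2.INTER_CUBIC))"
```

```text
t 3.1 tcp [0.692  0.1297 0.2089] yaw 103.14 q6 -0.142 F [-0.3  0.5  0.2] | shift [ 0.0022  0.0021 -0.0011] turn -0.0028 (or 6.2804 )
```

View pics/w1c.png

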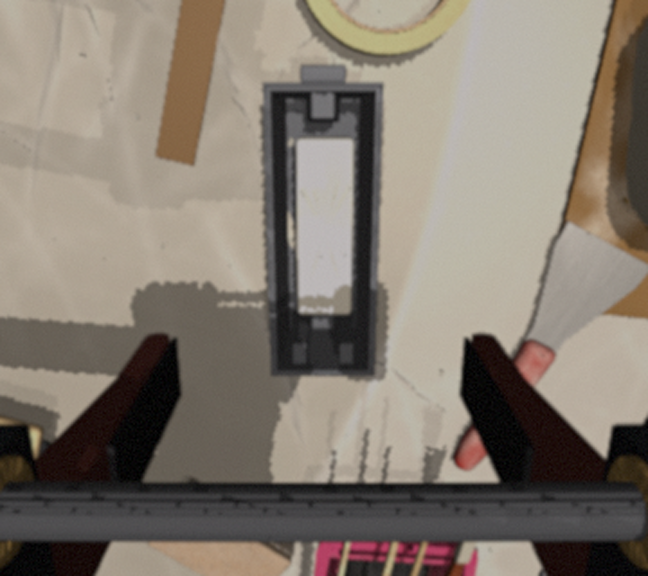

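Wrist crop: the loose tote is upright in view with its tab at the top (322,73). The rim corners are about (264,85), (382,85), (376,375) and (272,376).

```bash
python3 -c "
from h import *
np.set_printoptions(precision=4,suppress=True)
s=sense()
U=lambda p,z:unproj('wrist',(np.array(p,float)+.5)/1.8-.5+[100,60],z,s)
W=U([(264,85),(382,85),(376,375),(272,376)],.056)
c=W.mean(0);d=(W[0]+W[1]-W[2]-W[3])/2;h=np.degrees(np.arctan2(d[1],d[0]))
print(c,h,np.linalg.norm(d),np.linalg.norm(W[0]-W[1]),np.linalg.norm(W[2]-W[3]))
print('tape end',U([(157,157),(192,164)],0))
go(c[0],c[1],.046,h,s)"
```

```text
[0.6924 0.1307 0.056 ] 103.40915565642487 0.16958975427667664 0.062095907028666325 0.06372158398227758
tape end [[0.5791 0.1468 0.    ]
 [0.6018 0.1474 0.    ]]
t 3.15 tcp [0.6915 0.1293 0.2091] yaw 103.11 q6 -0.142 F [-0.2  0.2 -1. ] | shift [0.0011 0.0015 0.1631] turn -0.0052 (or 6.2779 )
```

{"method": "apply_moves", "body": {"plan": ".001 .001 .045 -.005;.001 .001 .09 -.005;.001 .001 .13 -.005;.001 .001 .155 -.005;.001 .001 .167 -.005;.001 .001 .168 -.005"}}

```text
t: 3.75
tcp_pos: [0.6914, 0.1302, 0.0403]
tool_rot: [-1.946, -2.463, 0.003]
force: [-1.2, -0.5, 0.2]
grip_width: 0.994
finger_force: 0.0
```

{"method": "apply_moves", "body": {"plan": "0 0 0 0;0 0 0 0;0 0 0 0;0 0 0 0;0 0 0 0;0 0 0 0", "jaw": 1, "newtons": 25}}

```text
t: 4.35
tcp_pos: [0.694, 0.131, 0.043]
tool_rot: [1.946, 2.465, 0.002]
force: [-1.6, -0.7, 7.1]
grip_width: 0.724
finger_force: 25.0
```

{"method": "apply_moves", "body": {"plan": "0 0 0 0;0 0 0 0;0 0 .005 0;0 0 .011 0", "jaw": 0.1}}

```text
t: 4.75
tcp_pos: [0.6933, 0.131, 0.0301]
tool_rot: [1.947, 2.466, 0.0]
force: [-0.1, 0.0, -0.1]
grip_width: 0.901
finger_force: 0.0
```

{"method": "apply_moves", "body": {"plan": "0 0 0 0;0 0 0 0;0 0 0 0;0 0 0 0;0 0 0 0", "jaw": 1, "newtons": 25}}

```text
t: 5.25
tcp_pos: [0.6929, 0.131, 0.0303]
tool_rot: [-1.947, -2.465, 0.0]
force: [-0.4, -0.3, -1.4]
grip_width: 0.721
finger_force: 25.0
```

{"method": "apply_moves", "body": {"plan": "0 0 -.003 0;0 0 -.008 0;0 0 -.02 0;0 0 -.04 0;0 0 -.06 0;0 0 -.08 0;0 0 -.08 0", "newtons": 35}}

```text
t: 5.95
tcp_pos: [0.696, 0.1313, 0.1149]
tool_rot: [1.944, 2.462, 0.008]
force: [0.6, 0.2, -0.6]
grip_width: 0.717
finger_force: 35.0
```

```bash
python3 -c "
from h import *
s,f=shot('wrist','w2');go(.4735,-.1385,.2,-94.5,s);print(s['grip_width'],s['joint_pos'])
cv2.imwrite('pics/w2c.png',f[60:400,80:480])"
```

```text
t 5.95 tcp [0.696  0.1313 0.1149] yaw 103.41 q6 -0.145 F [ 0.6  0.2 -0.6] | shift [-0.2109 -0.2784 -0.0869] turn -2.829 (or 3.4542 )
0.7173362682368246 [ 8.89515489e-02  6.01062810e-01  1.36648393e+00  1.40338288e-04
  1.16684311e+00 -1.45188180e-01]
```

View pics/w2c.png

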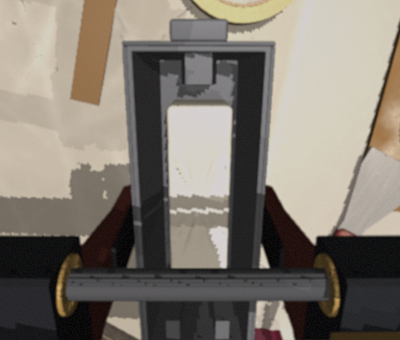

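The tote hangs level in the grip, with the rim at about (204,104)-(354,103) in the full frame. I'll carry and turn it now.

{"method": "apply_moves", "body": {"plan": "-.005 -.006 -.01 .1;-.012 -.015 -.025 .24;-.02 -.027 -.04 .38;-.03 -.04 -.055 .52;-.04 -.055 -.07 .66;-.05 -.07 -.08 .8;-.06 -.08 -.09 .94;-.07 -.093 -.09 1.08"}}

```text
t: 6.8
tcp_pos: [0.6191, 0.0408, 0.201]
tool_rot: [2.94, 1.105, 0.002]
force: [0.8, -1.1, -2.4]
grip_width: 0.716
finger_force: 35.0
```

```bash
python3 -c "
from h import *
go(.4735,-.1385,.2,-94.5)"
```

```text
t 6.8 tcp [0.6191 0.0408 0.201 ] yaw 41.2 q6 0.806 F [ 0.8 -1.1 -2.4] | shift [-0.2277  0.039   0.0008] turn 2.3684 (or 8.6515 )
```

{"method": "apply_moves", "body": {"plan": "-.014 .002 0 .145;-.028 .005 0 .29;-.042 .007 0 .435;-.056 .01 0 .58;-.07 .012 0 .725;-.084 .015 0 .87;-.098 .017 0 1.015;-.112 .02 0 1.16"}}

```text
t: 7.6
tcp_pos: [0.5471, -0.0482, 0.1994]
tool_rot: [-3.065, 0.687, 0.003]
force: [0.7, -1.0, -2.4]
grip_width: 0.715
finger_force: 35.0
```

```bash
python3 -c "
from h import *
go(.4735,-.1385,.19,-94.5)"
```

```text
t 7.6 tcp [ 0.5471 -0.0482  0.1994] yaw -25.28 q6 1.798 F [ 0.7 -1.  -2.4] | shift [-0.028   0.1131  0.0095] turn 1.2081 (or 7.4913 )
```

{"method": "apply_moves", "body": {"plan": "-.003 .014 0 .148;-.007 .028 0 .296;-.01 .042 0 .444;-.014 .056 0 .592;-.018 .07 0 .74;-.021 .084 0 .888;-.024 .098 0 1.036;-.028 .113 0 1.18"}}

```text
t: 8.4
tcp_pos: [0.4744, -0.1387, 0.1996]
tool_rot: [2.164, -2.276, -0.002]
force: [0.8, -0.6, -1.3]
grip_width: 0.716
finger_force: 35.0
```

```bash
python3 -c "
from h import *
shot('top','top1');s,f=shot('wrist','w3')
go(.4735,-.1385,.19,-94.5)
t=cv2.imread('pics/top1.png')
cv2.imwrite('pics/v3.png',np.hstack([cv2.resize(t[190:290,270:420],None,fx=2.7,fy=2.7,interpolation=cv2.INTER_CUBIC)[:260],cv2.resize(f,None,fx=.7,fy=.7)[:260]]))"
```

```text
t 8.5 tcp [ 0.4736 -0.1392  0.1996] yaw -92.73 q6 2.764 F [-0.5 -0.2 -2.5] | shift [-0.0007  0.0001  0.0096] turn 0.0309 (or 6.314 )
```

View pics/v3.png

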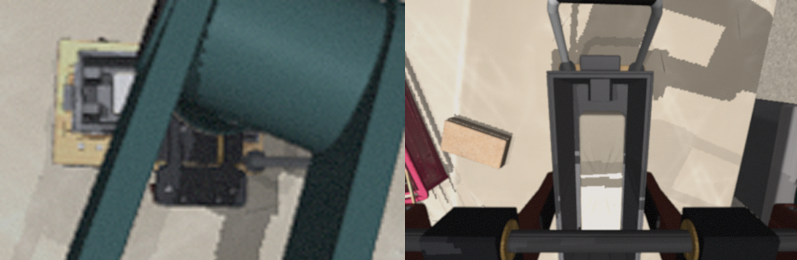

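The held tote hides the lower one in the wrist view, but the hoop's bar shows at the top edge of the frame and the deck's rear edge below it. I'll enlarge that part.

```bash
python3 -c "
from h import *
f=cv2.imread('pics/w3.png')
cv2.imwrite('pics/v4.png',cv2.resize(f[0:195,170:400],None,fx=3,fy=3,interpolation=cv2.INTER_CUBIC))"
```

```text
(no output)
```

View pics/v4.png

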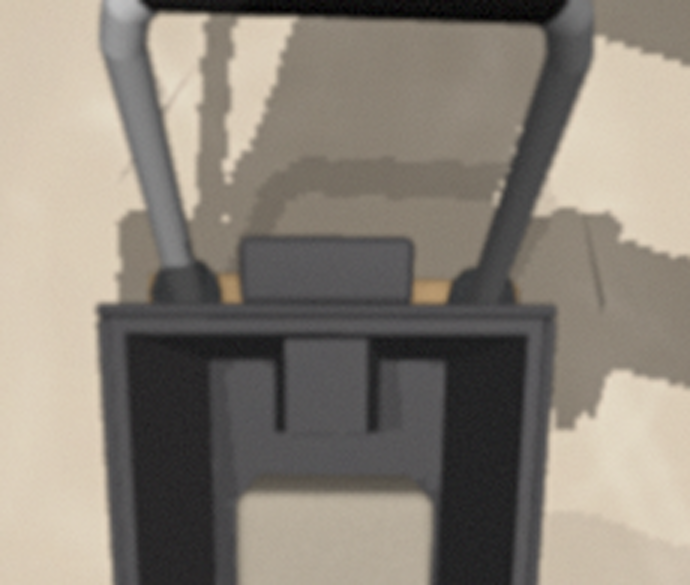

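Crop: the bar's near edge runs (150,10)-(545,20), and the hoop's outer sides are at x=103 and 592. The held tote's rim end runs (98,308)-(553,308), with its tab centred at x=327.

```bash
python3 -c "
from h import *
np.set_printoptions(precision=4,suppress=True)
s=sense();M=R.from_rotvec(s['tool_rot']).as_matrix()
print(M.round(4))
U=lambda p,z:unproj('wrist',(np.array(p,float)+.5)/3-.5+[170,0],z,s)
b=U([(150,10),(545,20)],.1482);d=b[0]-b[1];h=np.degrees(np.arctan2(d[1],d[0]))
o=U([(103,42),(592,42)],.146);print('bar edge',b,'heading',h%180+90-180, 'len',np.linalg.norm(d),'hoop outer',np.linalg.norm(o[0]-o[1]),o.mean(0))
hd=np.radians(85.4);e=np.array([np.cos(hd),np.sin(hd)]);bar=b.mean(0)[:2]-.0057*e;print('bar centre',bar,'caddy centre',bar+.148*e)
z=s['tcp_pos'][2]+.024
for z in (z-.003,z,z+.003):
  r=U([(98,305),(553,305)],z);print('tote end',r.mean(0),np.linalg.norm(r[0]-r[1]),'in tool',M.T@(r.mean(0)-s['tcp_pos']))
"
```

```text
[[-0.0477 -0.9989 -0.0023]
 [-0.9989  0.0477  0.0005]
 [-0.0004  0.0023 -1.    ]]
bar edge [[ 0.5003 -0.283   0.1482]
 [ 0.4223 -0.2777  0.1482]] heading 86.06552574032594 len 0.07821419763631873 hoop outer 0.09847861804499962 [ 0.4614 -0.2762  0.146 ]
bar centre [ 0.4608 -0.286 ] caddy centre [ 0.4727 -0.1385]
tote end [ 0.4687 -0.224   0.2206] 0.064630650918743 in tool [ 0.0849  0.0009 -0.021 ]
tote end [ 0.4687 -0.2239  0.2236] 0.06327899842194991 in tool [ 0.0849  0.0009 -0.024 ]
tote end [ 0.4687 -0.2238  0.2266] 0.06192734592515682 in tool [ 0.0848  0.0009 -0.027 ]
```

{"method": "apply_moves", "body": {"plan": "-.001 0 .015 .03;-.001 0 .03 .03;-.001 0 .045 .03;-.001 0 .06 .03;-.001 0 .068 .03;-.001 0 .071 .03;-.001 0 .071 .03"}}

```text
t: 9.2
tcp_pos: [0.4754, -0.1373, 0.1292]
tool_rot: [2.139, -2.301, -0.001]
force: [0.7, 0.2, -1.9]
grip_width: 0.717
finger_force: 35.0
```

```bash
python3 -c "
from h import *
go(.4736,-.1385,.119,-94.5)"
```

```text
t 9.2 tcp [ 0.4754 -0.1373  0.1292] yaw -94.19 q6 2.794 F [ 0.7  0.2 -1.9] | shift [0.0013 0.0017 0.0102] turn 0.0054 (or 6.2886 )
```

{"method": "apply_moves", "body": {"plan": "0 .001 .003 .005;0 .001 .005 .005;0 .001 .005 .005"}}

```text
t: 9.5
tcp_pos: [0.4744, -0.1375, 0.1246]
tool_rot: [-2.131, 2.308, -0.0]
force: [0.0, 0.3, -2.1]
grip_width: 0.715
finger_force: 35.0
```

```bash
python3 -c "
from h import *
s=sense();go(.4736,-.1385,.119,-94.5)
shot('wrist','w4');go(.4736,-.1385,.119,-94.5)
"
```

```text
t 9.5 tcp [ 0.4744 -0.1375  0.1246] yaw -94.55 q6 2.799 F [ 0.   0.3 -2.1] | shift [0.001  0.0007 0.0056] turn -0.0008 (or 6.2824 )
t 9.55 tcp [ 0.4745 -0.1375  0.1246] yaw -94.55 q6 2.799 F [ 0.7  0.7 -2.3] | shift [0.001  0.0008 0.0056] turn -0.0008 (or 6.2824 )
```

{"method": "apply_moves", "body": {"plan": ".001 .001 0 0;.001 .001 .002 0;.001 .001 .003 0;.001 .001 .004 0;.001 .001 .005 0;.001 .001 .0055 0;.001 .001 .0055 0"}}

```text
t: 10.25
tcp_pos: [0.4733, -0.1384, 0.1189]
tool_rot: [2.132, -2.308, -0.0]
force: [-0.4, 0.6, -1.8]
grip_width: 0.719
finger_force: 35.0
```

{"method": "apply_moves", "body": {"plan": "0 0 .001 0;0 0 .002 0;0 0 .002 0;0 0 .002 0"}}

```text
t: 10.65
tcp_pos: [0.4738, -0.1387, 0.1184]
tool_rot: [-2.131, 2.308, -0.002]
force: [-3.6, 0.7, 11.8]
grip_width: 0.719
finger_force: 35.0
```

{"method": "apply_moves", "body": {"plan": "0 0 -.001 0;0 0 -.001 0;0 0 -.001 0", "newtons": 10}}

```text
t: 10.95
tcp_pos: [0.4736, -0.1385, 0.1181]
tool_rot: [-2.131, 2.308, -0.001]
force: [-0.3, 0.1, 2.0]
grip_width: 0.725
finger_force: 10.0
```

{"method": "apply_moves", "body": {"plan": "0 0 0 0;0 0 0 0;0 0 0 0;0 0 0 0;0 0 -.01 0;0 0 -.03 0;0 0 -.06 0;0 0 -.1 0", "jaw": 0.03}}

```text
t: 11.75
tcp_pos: [0.4721, -0.1379, 0.2184]
tool_rot: [2.131, -2.307, -0.005]
force: [0.5, -0.1, -0.5]
grip_width: 0.972
finger_force: 0.0
```

```bash
python3 -c "
from h import *
s,f=shot('wrist','w5')
go(.4605,-.2858,.21,-4.5,s);print(s['joint_pos'])
cv2.imwrite('pics/w5c.png',cv2.resize(f[:400,110:450],None,fx=1.5,fy=1.5,interpolation=cv2.INTER_CUBIC))"
```

```text
t 11.75 tcp [ 0.4721 -0.1379  0.2184] yaw -94.55 q6 2.796 F [ 0.5 -0.1 -0.5] | shift [ 0.1484 -0.0002  0.0082] turn -1.5717 (or 4.7115 )
[-4.24790746e-01  2.05609729e-01  1.73619508e+00  9.11337678e-05
  1.20295039e+00  2.79620363e+00]
```

View pics/w5c.png

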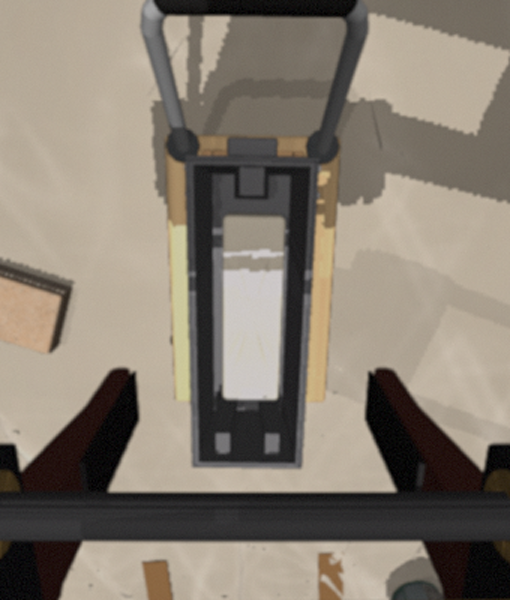

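The view shows the totes stacked square: upper rim corners (187,160), (317,160), (302,466), (193,466), hoop bar at the top. Next, the bar.

{"method": "apply_moves", "body": {"plan": ".02 0 0 -.14;.04 0 0 -.28;.06 0 0 -.42;.08 0 0 -.56;.1 0 0 -.7;.12 0 0 -.84;.14 0 0 -.98;.148 0 0 -1.12", "jaw": 0.5}}

```text
t: 12.6
tcp_pos: [0.4617, -0.2879, 0.2186]
tool_rot: [3.033, -0.816, 0.002]
force: [-0.5, -0.0, -0.3]
grip_width: 0.5
finger_force: 0.0
```

```bash
python3 -c "
from h import *
np.set_printoptions(precision=4,suppress=True)
s0=dict(tcp_pos=np.array([.4721,-.1379,.2184]),tool_rot=np.array([2.131,-2.307,-.005]))
U=lambda p,z:unproj('wrist',(np.array(p,float)+.5)/1.5-.5+[110,0],z,s0)
r=U([(187,160),(317,160),(302,466),(193,466)],.145);d=(r[0]+r[1]-r[2]-r[3])/2
print('rim',r.mean(0),np.linalg.norm(d),np.degrees(np.arctan2(d[1],d[0])),np.linalg.norm(r[0]-r[1]),np.linalg.norm(r[2]-r[3]))
b=U([(160,12),(352,15)],.1482);print('bar edge',b,b.mean(0))
k=U([(175,400),(325,400)],.041);print('deck front',k,k.mean(0))
go(.4607,-.286,.21,-4.5);print(spot_in('wrist','caddy_handle')[:1])"
```

```text
rim [ 0.4732 -0.1376  0.145 ] 0.16801013973603057 -95.4041518309361 0.0614373982735532 0.0628838034409257
bar edge [[ 0.5    -0.2852  0.1482]
 [ 0.4176 -0.2776  0.1482]] [ 0.4588 -0.2814  0.1482]
deck front [[ 0.5397 -0.0471  0.041 ]
 [ 0.4215 -0.0375  0.041 ]] [ 0.4806 -0.0423  0.041 ]
t 12.6 tcp [ 0.4617 -0.2879  0.2186] yaw -30.11 q6 1.412 F [-0.5 -0.  -0.3] | shift [-0.0018 -0.0011  0.0086] turn -0.447 (or 5.8362 )
[{'xyz': [0.4449, -0.2333, 0.0404], 'score': 0.86}]
```

{"method": "apply_moves", "body": {"plan": "-.001 -.002 .01 -.14;-.002 -.002 .02 -.28;-.002 -.002 .03 -.42;-.002 -.002 .035 -.443;-.002 -.002 .05 -.443;-.002 -.002 .065 -.443;-.002 -.002 .07 -.443;-.002 -.002 .07 -.443"}}

```text
t: 13.45
tcp_pos: [0.4606, -0.2828, 0.1476]
tool_rot: [-3.138, 0.141, 0.002]
force: [0.7, 0.3, 0.4]
grip_width: 0.5
finger_force: 0.0
```

```bash
python3 -c "
from h import *
go(.46,-.2865,.148,-4.7)"
```

```text
t 13.45 tcp [ 0.4606 -0.2828  0.1476] yaw -5.13 q6 0.982 F [0.7 0.3 0.4] | shift [-0.0002  0.0037 -0.0004] turn -0.0076 (or 6.2756 )
```

{"method": "apply_moves", "body": {"plan": "0 .002 0 -.006;0 .004 0 -.006;0 .004 0 -.006"}}

```text
t: 13.75
tcp_pos: [0.461, -0.2879, 0.1487]
tool_rot: [3.138, -0.129, 0.002]
force: [-0.1, -0.3, -0.3]
grip_width: 0.501
finger_force: 0.0
```

{"method": "apply_moves", "body": {"plan": "0 0 0 0;0 0 0 0;0 0 0 0;0 0 0 0;0 0 0 0", "jaw": 1, "newtons": 15}}

```text
t: 14.25
tcp_pos: [0.4605, -0.2872, 0.1479]
tool_rot: [-3.139, 0.128, 0.0]
force: [-0.7, 0.8, 0.2]
grip_width: 0.12
finger_force: 14.8
```

{"method": "apply_moves", "body": {"plan": "0 0 0 0;0 0 0 0;0 0 0 0", "newtons": 40}}

```text
t: 14.55
tcp_pos: [0.4605, -0.2872, 0.1479]
tool_rot: [-3.139, 0.128, 0.0]
force: [0.1, 0.2, 0.6]
grip_width: 0.113
finger_force: 39.3
```

```bash
python3 -c "
from h import *
shot('top','top2');go(.46,-.2865,.148,-4.7);print(sense()['grip_width'],sense()['moment'])
t=cv2.imread('pics/top2.png');
cv2.imwrite('pics/v6.png',cv2.resize(t[180:280,110:420],None,fx=2.5,fy=2.5,interpolation=cv2.INTER_CUBIC))"
```

```text
t 14.6 tcp [ 0.4605 -0.2872  0.1479] yaw -4.65 q6 0.967 F [ 0.  -0.5 -0.5] | shift [-0.0006 -0.0007 -0.0001] turn 0.0008 (or 6.284 )
0.11049905030033573 [ 0.03378854  0.02462654 -0.02045051]
```

View pics/v6.png

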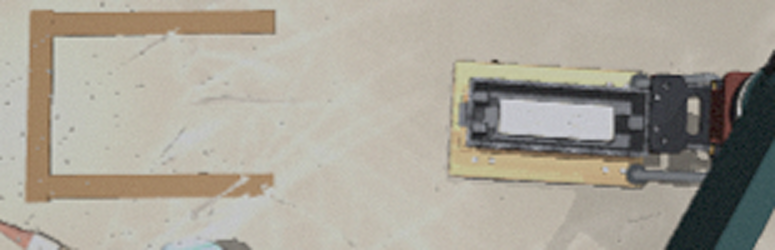

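The top view (crop) shows the stack intact on the caddy and the gripper on the bar. The bay's inner corners are at (53,37) and (51,175), its arm ends at (274,33) and (272,174). The deck front runs (457,62)-(450,178).

```bash
python3 -c "
from h import *
np.set_printoptions(precision=4,suppress=True)
U=lambda p,z:unproj('top',(np.array(p,float)+.5)/2.5-.5+[110,180],z)
b=U([(53,37),(51,175),(274,33),(272,174)],0);print(b)
for i,j in((0,2),(1,3)):
  d=b[i]-b[j];print(np.degrees(np.arctan2(d[1],d[0])),np.linalg.norm(d))
d=b[0]-b[1];print('front perp',np.degrees(np.arctan2(d[1],d[0]))+90,np.linalg.norm(d))
k=U([(457,62),(450,178)],.041);print(k,k.mean(0),np.linalg.norm(k[0]-k[1]))
f=cv2.imread('pics/top2.png').astype(int)
for y in (186,189,254): print(y,[(x,tuple(f[y,x])) for x in range(212,226,2)])
for x in (150,170,190): print(x,[(y,tuple(f[y,x])) for y in list(range(190,197))+list(range(246,253))])
"
```

```text
[[0.5831 0.3881 0.    ]
 [0.4346 0.39   0.    ]
 [0.5804 0.1492 0.    ]
 [0.4289 0.1539 0.    ]]
89.35328658082409 0.23893530876414715
88.61296367100182 0.23622520932543722
front perp 89.26314684741472 0.14850158405209885
[[ 0.539  -0.0459  0.041 ]
 [ 0.4192 -0.0349  0.041 ]] [ 0.4791 -0.0404  0.041 ] 0.12027352348984101
186 [(212, (np.int64(99), np.int64(132), np.int64(160))), (214, (np.int64(100), np.int64(131), np.int64(159))), (216, (np.int64(98), np.int64(131), np.int64(159))), (218, (np.int64(95), np.int64(129), np.int64(159))), (220, (np.int64(161), np.int64(173), np.int64(177))), (222, (np.int64(183), np.int64(197), np.int64(195))), (224, (np.int64(188), np.int64(198), np.int64(197)))]
189 [(212, (np.int64(101), np.int64(133), np.int64(162))), (214, (np.int64(100), np.int64(130), np.int64(161))), (216, (np.int64(99), np.int64(132), np.int64(160))), (218, (np.int64(101), np.int64(132), np.int64(164))), (220, (np.int64(159), np.int64(172), np.int64(179))), (222, (np.int64(179), np.int64(192), np.int64(193))), (224, (np.int64(181), np.int64(192), np.int64(196)))]
254 [(212, (np.
[... 1940 characters left out ...]
 (191, (np.int64(95), np.int64(131), np.int64(160))), (192, (np.int64(94), np.int64(127), np.int64(156))), (193, (np.int64(123), np.int64(142), np.int64(159))), (194, (np.int64(181), np.int64(191), np.int64(197))), (195, (np.int64(177), np.int64(188), np.int64(193))), (196, (np.int64(179), np.int64(189), np.int64(194))), (246, (np.int64(177), np.int64(188), np.int64(193))), (247, (np.int64(180), np.int64(192), np.int64(195))), (248, (np.int64(165), np.int64(178), np.int64(181))), (249, (np.int64(100), np.int64(119), np.int64(135))), (250, (np.int64(101), np.int64(133), np.int64(164))), (251, (np.int64(103), np.int64(136), np.int64(166))), (252, (np.int64(100), np.int64(133), np.int64(162)))]
```

{"method": "apply_moves", "body": {"plan": "0 -.002 0 0;0 -.006 0 0;0 -.012 0 0;0 -.019 0 0;0 -.027 0 0;0 -.036 0 0;0 -.045 0 0;0 -.054 0 0"}}

```text
t: 15.4
tcp_pos: [0.4651, -0.2325, 0.1481]
tool_rot: [-3.139, 0.127, -0.0]
force: [1.2, -1.7, 1.0]
grip_width: 0.116
finger_force: 39.3
```

{"method": "apply_moves", "body": {"plan": "0 -.009 0 0;0 -.018 0 0;0 -.027 0 0;0 -.036 0 0;0 -.044 0 0;0 -.05 0 0;0 -.054 0 0;0 -.056 0 0"}}

```text
t: 16.2
tcp_pos: [0.4695, -0.1771, 0.148]
tool_rot: [-3.139, 0.127, -0.0]
force: [1.4, -0.9, 1.1]
grip_width: 0.11
finger_force: 39.4
```

```bash
python3 -c "
from h import *
np.set_printoptions(precision=4,suppress=True)
s,f=shot('top','top3');go(.469,-.177,.148,-4.7,s);print(s['moment'],s['grip_width'])
for n in ['caddy','castor_left_wheel','castor_right_wheel','loose_tote']: print(n,[(np.round(d['xyz'],3),round(d['score'],2)) for d in spot_in('top',n)][:2])
cv2.imwrite('pics/v7.png',cv2.resize(f[180:280,200:400],None,fx=4,fy=4,interpolation=cv2.INTER_CUBIC))"
```

```text
t 16.2 tcp [ 0.4695 -0.1771  0.148 ] yaw -4.64 q6 1.153 F [ 1.4 -0.9  1.1] | shift [-0.0005 -0.0001 -0.    ] turn 0.0011 (or 6.2843 )
[-0.1197 -0.1995 -0.1302] 0.10991552701285474
caddy [(array([ 0.448, -0.026,  0.041]), 0.94), (array([0.331, 0.216, 0.067]), 0.64)]
castor_left_wheel []
castor_right_wheel []
loose_tote [(array([ 0.491, -0.011,  0.114]), 0.97)]
```

View pics/v7.png

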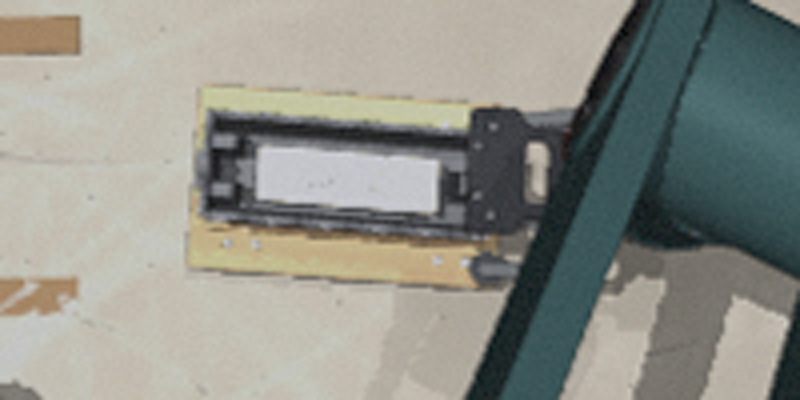

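The top crop shows the caddy straight, the stack intact and no wheel sticking out from under the deck. The deck front runs (201,87)-(188,267). I'll compute the steering path from here.

```bash
cat > plan.py <<'E'
from h import *
from scipy.interpolate import BPoly
np.set_printoptions(precision=4,suppress=True)
k=unproj('top',(np.array([(201,87),(188,267)])+.5)/4-.5+[200,180],.041);d=k[0]-k[1]
print('front',k.mean(0),'heading',np.degrees(np.arctan2(d[1],d[0]))+90,np.linalg.norm(d))
psi0=85.3;B=np.array([.507,.273]);psi1=89.
E=lambda a:np.array([np.cos(np.radians(a)),np.sin(np.radians(a))]);N=lambda a:np.array([-E(a)[1],E(a)[0]])
T0=np.array([.4695,-.1771]);Fm=k.mean(0)[:2]-.248*E(psi0)
off=(T0-Fm)@N(psi0);print('bar mid est',Fm,'tcp ahead',(T0-Fm)@E(psi0),'left',off)
off=np.clip(off,-.003,.003)
A0=T0-off*N(psi0)+.078*E(psi0);A1=B-.07*E(psi1);As=A1-.06*E(psi1)
s=lambda a:1/np.tan(np.radians(a))
c=BPoly.from_derivatives([A0[1],As[1]],[[A0[0],s(psi0),0],[As[0],s(psi1),0]]);dc=c.derivative()
ys=np.r_[np.linspace(A0[1],As[1],25),As[1]+np.linspace(.0086,.06,7)]
rows=[]
for y in ys:
    if y<=As[1]: x,sl=c(y),dc(y)
    else: x,sl=As[0]+(y-As[1])*s(psi1),s(psi1)
    p=90-np.degrees(np.arctan(sl));rows.append([*(np.array([x,y])-.078*E(p)+off*N(p)),p])
rows=np.array(rows);print('heading range',rows[:,2].min(),rows[:,2].max(),'end',rows[-1],A0,A1)
i=0
while i<len(rows)-1:
    r0=rows[i];yaw=r0[2]-90;tx=E(yaw);ty=-N(yaw);o=[]
    for r in rows[i+1:i+9]:
        q=r[:2]-r0[:2];o.append('%.4f %.4f 0 %.4f'%(q@tx,q@ty,-np.radians(r[2]-r0[2])))
    print('; '.join(o),'-> end',rows[min(i+8,len(rows)-1)]);i+=8
E
python3 plan.py
```

```text
front [0.4922 0.0701 0.041 ] heading 84.56796212709538 0.11687865158993309
bar mid est [ 0.4719 -0.177 ] tcp ahead -0.0002503230176618062 left 0.002353973825513012
heading range 80.70436722106504 89.00000000000006 end [ 0.5021  0.1251 89.    ] [ 0.4782 -0.0996] [0.5058 0.203 ]
-0.0002 -0.0101 0 0.0025; -0.0006 -0.0203 0 0.0091; -0.0012 -0.0305 0 0.0184; -0.0018 -0.0407 0 0.0293; -0.0024 -0.0509 0 0.0408; -0.0028 -0.0612 0 0.0519; -0.0030 -0.0714 0 0.0619; -0.0029 -0.0817 0 0.0702 -> end [ 0.4733 -0.0954 81.2787]
-0.0004 -0.0102 0 0.0060; -0.0006 -0.0205 0 0.0095; -0.0006 -0.0307 0 0.0100; -0.0003 -0.0410 0 0.0076; 0.0002 -0.0512 0 0.0021; 0.0008 -0.0614 0 -0.0062; 0.0016 -0.0716 0 -0.0172; 0.0024 -0.0818 0 -0.0306 -> end [ 0.488  -0.015  83.0318]
0.0011 -0.0101 0 -0.0152; 0.0022 -0.0203 0 -0.0317; 0.0031 -0.0304 0 -0.0486; 0.0038 -0.0406 0 -0.0651; 0.0042 -0.0507 0 -0.0801; 0.0043 -0.0609 0 -0.0925; 0.0040 -0.0710 0 -0.1010; 0.0032 -0.0810 0 -0.1042 -> end [ 0.501   0.0651 89.    ]
0.0000 -0.0086 0 0.0000; -0.0000 -0.0172 0 0.0000; 0.0000 -0.0257 0 0.0000; -0.0000 -0.0343 0 0.0000; 0.0000 -0.0429 0 0.0000; 0.0000 -0.0514 0 0.0000; 0.0000 -0.0600 0 0.0000 -> end [ 0.5021  0.1251 89.    ]
```

{"method": "apply_moves", "body": {"plan": "0 -.010 0 .002;-.0006 -.020 0 .009;-.0012 -.0305 0 .018;-.0018 -.041 0 .029;-.0024 -.051 0 .041;-.0028 -.061 0 .052;-.003 -.0715 0 .062;-.003 -.0815 0 .07"}}

```text
t: 17.25
tcp_pos: [0.4729, -0.0949, 0.148]
tool_rot: [-3.133, 0.237, 0.0]
force: [0.9, -2.1, 1.9]
grip_width: 0.107
finger_force: 39.4
```

{"method": "apply_moves", "body": {"plan": "-.0004 -.010 0 .006;-.0006 -.0205 0 .0095;-.0006 -.0305 0 .01;-.0003 -.041 0 .0075;0 -.051 0 .002;.0008 -.0615 0 -.006;.0016 -.0715 0 -.017;.0024 -.082 0 -.0305"}}

```text
t: 18.05
tcp_pos: [0.4878, -0.0146, 0.1479]
tool_rot: [-3.136, 0.188, 0.001]
force: [0.3, -1.9, 2.1]
grip_width: 0.111
finger_force: 39.5
```

```bash
cat > deck.py <<'E'
import sys
from h import *
np.set_printoptions(precision=4,suppress=True)
s,f=shot('top',sys.argv[1]);x,y,w,tx,ty=map(float,sys.argv[2:7])
go(x,y,.148,w,s)
# fit the deck front corner line: scan along heading for the table->deck edge at several lateral stations
psi=np.radians(w+90);e=np.array([np.cos(psi),np.sin(psi)]);n=np.array([-e[1],e[0]])
G=cv2.cvtColor(f,cv2.COLOR_BGR2LAB).astype(np.float32)
def samp(P):
    uv=proj('top',np.c_[P,np.full(len(P),.041)]).astype(np.float32)
    return cv2.remap(G,uv[:,0].reshape(1,-1),uv[:,1].reshape(1,-1),cv2.INTER_LINEAR)[0]
C=np.array([tx,ty])
def edge(base,dirn,half=.02):
    t=np.arange(-half,half,.0005);a=samp(base+t[:,None]*dirn)[:,2]
    a=cv2.GaussianBlur(a.reshape(1,-1),(0,0),3)[0];g=np.gradient(a);i=np.argmax(np.abs(g[8:-8]))+8
    return base+t[i]*dirn, abs(g[i])
def line(bs,d):
    r=[edge(b,d) for b in bs];P=np.array([p for p,g in r]);return P,np.array([g for p,g in r])
for nm,bs,d in (('front',[C+.1*e+l*n for l in(-.055,-.05,-.045,-.04,.04,.045,.05,.055)],e),('left',[C+.06*n+l*e for l in np.arange(-.08,.09,.02)],n),('right',[C-.06*n+l*e for l in np.arange(-.08,.09,.02)],-n)):
    P,g=line(bs,d);q=P-C;v=cv2.fitLine(P.astype(np.float32),cv2.DIST_HUBER,0,.001,.001).ravel()
    print(nm,'offsets mm',((q@e if nm=='front' else q@n)*1e3).round(1),'ang',np.degrees(np.arctan2(v[1],v[0])).round(2),'med',np.median(q@e if nm=='front' else q@n).round(4))
E
# expected centre = tcp +.148e - off*n with off .0024
python3 - <<'E'
import numpy as np
p=np.radians(83.03);e=np.array([np.cos(p),np.sin(p)]);n=np.array([-e[1],e[0]]);print(np.array([.488,-.015])+.148*e-.0024*n)
E
python3 deck.py top4 .488 -.015 -6.97 .5083 .1316
```

```text
[0.50834201 0.13161502]
t 18.05 tcp [ 0.4878 -0.0146  0.1479] yaw -6.86 q6 1.519 F [ 0.3 -1.9  2.1] | shift [ 0.0003  0.0004 -0.0001] turn 0.002 (or 6.2852 )
front offsets mm [101.5 100.5 101.  112.5 101.5 102.  101.5 101.5] ang -5.88 med 0.1015
left offsets mm [44.  74.5 44.  44.  60.  60.  60.5 45.  60. ] ang 84.25 med 0.06
right offsets mm [-62.  -48.  -73.5 -58.5 -58.  -58.5 -44.  -44.  -44. ] ang 89.96 med -0.058
```

{"method": "apply_moves", "body": {"plan": ".001 -.010 0 -.015;.002 -.020 0 -.031;.003 -.0305 0 -.048;.0038 -.0405 0 -.065;.0042 -.051 0 -.08;.0043 -.061 0 -.0925;.004 -.071 0 -.101;.0032 -.081 0 -.104"}}

```text
t: 18.9
tcp_pos: [0.5013, 0.0654, 0.1481]
tool_rot: [3.141, -0.025, 0.001]
force: [2.8, -1.2, 1.3]
grip_width: 0.111
finger_force: 39.4
```

```bash
python3 - <<'E'
import numpy as np
p=np.radians(89);e=np.array([np.cos(p),np.sin(p)]);n=np.array([-e[1],e[0]]);print(np.array([.501,.0651])+.148*e-.0024*n)
E
python3 deck.py top5 .501 .0651 -1 .506 .213
```

```text
[0.50598259 0.21303557]
t 18.9 tcp [0.5013 0.0654 0.1481] yaw -0.92 q6 1.58 F [ 2.8 -1.2  1.3] | shift [-0.0003  0.0003  0.0001] turn 0.0013 (or 6.2845 )
front offsets mm [ 99.  100.  115.5 113.5 101.5 102.  102.  101.5] ang 1.7 med 0.1018
left offsets mm [61.  61.  59.5 75.5 66.  50.  67.  75.  56.5] ang 89.66 med 0.061
right offsets mm [-47.5 -66.  -45.  -58.5 -49.  -71.  -46.5 -47.  -47. ] ang -88.86 med -0.0475
```

{"method": "apply_moves", "body": {"plan": "0 -.010 0 0;0 -.020 0 0;0 -.030 0 0;0 -.039 0 0;0 -.047 0 0;0 -.053 0 0;0 -.056 0 0;0 -.057 0 0"}}

```text
t: 19.75
tcp_pos: [0.5017, 0.122, 0.148]
tool_rot: [-3.141, 0.026, -0.0]
force: [3.9, 0.2, 1.0]
grip_width: 0.112
finger_force: 39.4
```

```bash
python3 deck.py top6 .5021 .1221 -1 .507 .270
python3 - <<'E'
from h import *
# final check in the same picture: sub-pixel profiles of tape/deck edges
f=cv2.imread('pics/top6.png').astype(int);v=f[...,2]-f[...,0]
def runs(a,o,th):
    b=(a>th).astype(int);e=np.nonzero(np.diff(b))[0];return [(int(i+o),'+' if b[i+1] else '-') for i in e]
for y in (198,203,240,245): print('row',y,v[y,112:230].tolist()[::1][:40])
for x in (140,150,160,170,180,190,200,208): print('col',x,v[180:265,x].tolist())
E
```

```text
t 19.75 tcp [0.5017 0.122  0.148 ] yaw -0.94 q6 1.692 F [3.9 0.2 1. ] | shift [ 0.0004 -0.0001 -0.    ] turn 0.0011 (or 6.2843 )
front offsets mm [84.  84.  84.  84.  88.5 89.  89.  89. ] ang -3.91 med 0.0863
left offsets mm [61.  47.5 60.  60.  59.5 53.5 49.5 58.  54.5] ang 87.94 med 0.058
right offsets mm [-74.  -64.  -72.  -44.  -54.5 -53.5 -57.5 -73.5 -57.5] ang -88.19 med -0.0575
row 198 [12, 10, 10, 12, 10, 10, 12, 10, 9, 23, 66, 36, 31, 63, 60, 61, 64, 64, 50, 9, 9, 21, 34, 32, 33, 35, 37, 27, -10, -29, -28, -31, -32, -34, -33, -28, -29, -32, -28, -19]
row 203 [10, 10, 8, 9, 9, 8, 11, 8, 8, 23, 65, 56, 30, 11, 10, 20, 19, 18, 13, 4, -4, 2, 9, 10, 10, 11, 19, 9, -34, -31, -30, -30, -31, -29, -32, -33, -31, -32, -25, -21]
row 240 [7, 7, 6, 3, 6, 9, 5, 3, 20, 66, 62, 63, 64, 62, 63, 64, 62, 53, 7, 10, 33, 49, 49, 53, 33, -19, -32, -32, -31, -31, -31, -30, -30, -30, -28, -32, -28, -16, -7, -11]
row 245 [7, 8, 9, 7, 7, 6, 6, 11, 33, 63, 64, 62, 64, 62, 61, 62, 62, 51, 9, 8, 9, 8, 9, 13, 7, -37, -33, -29, -30, -30, -30, -31, -29, -30, -33, -29, -21, -12, -9, -8]
col 140 [14, 13, 10,
[... 2500 characters left out ...]
, -34, -35, -34, -33, -35, -33, -33, -30, -30, -32, -34, -31, -30, -29, -32, -27, -27, -25, -23, -23, -25, -21, -25, -20, -16, -16, -14, -13, -13, -12, -11, -13, 13, 28, 32, 43, 43, 44, 63, 47, 3, 7, 57, 63, 63, 64, 53, 11, 10, 16, 15, 18, 31, 58, 60, 57, 57, 57, 51, 29, 30, 46, 21, 15, 14, 16, 16, 14]
col 208 [-32, -33, -31, -33, -34, -31, -33, -35, -34, -31, -34, -33, -35, -34, -35, -33, -35, -32, -32, -33, -35, -32, -32, -33, -30, -30, -32, -31, -29, -28, -30, -26, -26, -25, -25, -25, -23, -21, -19, -20, -19, -16, -19, -14, -4, -12, -15, -13, -10, -11, 20, 42, 43, 44, 39, 9, -10, -6, -6, -6, -6, -6, 3, 27, 13, 10, 19, 14, 18, 30, 36, 11, 30, 50, 59, 58, 55, 32, 13, 14, 12, 13, 13, 15, 16]
```

Run:
```python
from h import *
np.set_printoptions(precision=4,suppress=True)
print('deck left edge',unproj('top',[(170,243.4),(180,243.4),(190,243.4)],.041))
print('tape',unproj('top',[(170,249.5),(180,249.3),(190,249.2)],0))
print('deck front',unproj('top',[(131.8,240),(133.0,198)],.041),'tape front',unproj('top',[(129.2,240),(129.2,245),(130.6,198)],0))
# rear-end profile of the right tape arm, and wrist view data
s,f=shot('wrist','w7')
for n in ['caddy','bay','loose_tote','lower_tote']: print(n,[(np.round(d['xyz'],3),round(d['score'],2)) for d in spot_in('wrist',n)][:1])
v=f[...,2].astype(int)-f[...,0]
P=[(x,y,0) for x,y in ((.575,.2),(.59,.2),(.575,.25),(.435,.2))];print(proj('wrist',P,s))
for y in (.16,.18,.2,.22):
    xs=np.arange(.54,.615,.0015);uv=proj('wrist',np.c_[xs,np.full(len(xs),y),np.zeros(len(xs))],s).astype(np.float32)
    a=cv2.remap(f,uv[:,0].reshape(1,-1),uv[:,1].reshape(1,-1),cv2.INTER_LINEAR)[0].astype(int)
    print(y,uv[0].round(),(a[:,2]-a[:,0]).tolist(),a[:,1].tolist())
```

```text
deck left edge [[0.4474 0.2732 0.041 ]
 [0.4466 0.2473 0.041 ]
 [0.4459 0.2215 0.041 ]]
tape [[0.4321 0.2833 0.    ]
 [0.4319 0.2566 0.    ]
 [0.4314 0.2299 0.    ]]
deck front [[0.459  0.3719 0.041 ]
 [0.5682 0.369  0.041 ]] tape front [[0.4606 0.3925 0.    ]
 [0.4472 0.3924 0.    ]
 [0.5736 0.3889 0.    ]]
caddy [(array([0.543, 0.192, 0.039]), 0.84)]
bay [(array([0.588, 0.25 , 0.003]), 0.63)]
loose_tote [(array([0.481, 0.23 , 0.128]), 0.76)]
lower_tote [(array([0.53 , 0.216, 0.08 ]), 0.66)]
[[194.4231 120.7908]
 [192.971  104.1304]
 [141.8952 121.8945]
 [206.5303 256.1126]]
0.16 [239. 157.] [16, 19, 20, 20, 21, 20, 21, 18, 20, 20, 19, 20, 21, 26, 27, 28, 29, 28, 29, 29, 31, 31, 31, 30, 30, 32, 52, 79, 82, 80, 80, 79, 80, 80, 81, 79, 79, 81, 81, 81, 82, 82, 72, 38, 26, 25, 26, 27, 29, 31] [115, 131, 133, 133, 131, 131, 130, 128, 130, 128, 129, 137, 171, 209, 213, 212, 212, 211, 210, 209, 210, 209, 209, 208, 208, 204, 166, 140, 141, 142, 141, 141, 142, 143, 142, 141, 142, 142, 142, 141, 143, 142, 150, 196, 212, 213, 214, 212, 211, 208]
0.18 [218. 158.] [-1, 1, 2, 1, 0, 0, -3, -4, -5,
[... 640 characters left out ...]
201, 213, 216, 215, 216, 216, 215, 216, 207, 184, 145, 170, 202, 203, 202, 201, 201, 203, 200, 202, 201, 201, 203, 173, 141, 140, 141, 140, 140, 140, 140, 140, 142, 139, 141, 141, 141, 141, 141, 139, 168, 203, 203, 203, 204, 204, 203]
0.22 [177. 158.] [7, 3, 5, 16, 44, 47, 45, 42, 44, 46, 52, 58, 70, 70, 39, 34, 35, 36, 35, 35, 35, 34, 35, 34, 34, 35, 39, 64, 81, 81, 80, 81, 81, 82, 81, 81, 81, 81, 80, 81, 80, 81, 81, 61, 31, 28, 30, 29, 30, 32] [206, 216, 209, 194, 208, 217, 216, 216, 215, 216, 215, 214, 200, 164, 159, 199, 202, 201, 199, 201, 200, 202, 203, 204, 205, 204, 191, 148, 138, 138, 139, 138, 138, 138, 139, 139, 138, 139, 138, 140, 139, 138, 139, 158, 203, 209, 206, 200, 197, 202]
```

Lateral centring is within about 1 mm and the heading error is under 1°. The front gap is 20 mm where 15 is wanted, so I'll roll 4 mm further straight, then release.

{"method": "apply_moves", "body": {"plan": "0 -.001 0 0;0 -.002 0 0;0 -.003 0 0;0 -.004 0 0;0 -.0045 0 0;0 -.0045 0 0;0 -.0045 0 0", "newtons": 15}}

```text
t: 20.75
tcp_pos: [0.5017, 0.1262, 0.148]
tool_rot: [-3.141, 0.026, 0.0]
force: [1.4, -0.6, 0.9]
grip_width: 0.118
finger_force: 14.9
```

{"method": "apply_moves", "body": {"plan": "0 0 0 0;0 0 0 0;0 0 0 0;0 0 0 0;0 0 0 0;0 0 -.01 0;0 0 -.03 0;0 0 -.06 0", "jaw": 0.6}}

```text
t: 21.55
tcp_pos: [0.5005, 0.1259, 0.208]
tool_rot: [3.141, -0.026, -0.005]
force: [-0.2, -0.2, 0.7]
grip_width: 0.4
finger_force: 0.0
```

{"method": "apply_moves", "body": {"plan": "0 .03 -.03 0;0 .07 -.07 0;0 .11 -.1 0;0 .16 -.1 0;0 .21 -.1 0;0 .26 -.1 0;0 .31 -.1 0;0 .36 -.1 0"}}

```text
t: 22.35
tcp_pos: [0.4954, -0.2305, 0.309]
tool_rot: [3.141, -0.026, 0.002]
force: [0.9, 0.5, 0.1]
grip_width: 0.396
finger_force: 0.0
```

```bash
python3 deck.py top8 .5 .1 -1 .507 .273
python3 - <<'E'
from h import *
np.set_printoptions(precision=4,suppress=True)
for n in ['caddy','loose_tote','plaster_pot','sanding_block','masking_tape']: print(n,[(np.round(d['xyz'],3),round(d['score'],2)) for d in spot_in('top',n)][:1])
f=cv2.imread('pics/top8.png').astype(int);v=f[...,2]-f[...,0]
for y in (200,210,240): print('row',y,v[y,118:140].tolist())
for x in (145,165,185,200): print('col',x,v[186:206,x].tolist(),v[238:262,x].tolist())
E
```

```text
t 22.35 tcp [ 0.4954 -0.2305  0.309 ] yaw -0.96 q6 1.025 F [0.9 0.5 0.1] | shift [-0.0011 -0.3306  0.1609] turn 0.0007 (or 6.2839 )
front offsets mm [104.  104.5  86.5 113.   84.  101.5 101.  105. ] ang 0.96 med 0.1028
left offsets mm [61.  60.5 60.  59.5 75.  75.  75.  74.5 56. ] ang -87.72 med 0.061
right offsets mm [-71.  -46.  -44.  -44.  -44.  -44.5 -46.  -47.5 -47.5] ang -86.87 med -0.046
caddy [(array([0.477, 0.231, 0.04 ]), 0.74)]
loose_tote [(array([0.514, 0.287, 0.128]), 0.61)]
plaster_pot [(array([0.33 , 0.218, 0.066]), 0.86)]
sanding_block [(array([ 0.667, -0.13 ,  0.026]), 0.84)]
masking_tape [(array([0.693, 0.288, 0.026]), 0.84)]
row 200 [9, 10, 8, 26, 66, 65, 65, 66, 64, 65, 64, 66, 52, 18, 32, 41, 41, 41, 39, 38, 38, 39]
row 210 [5, 5, 15, 26, 11, -6, -3, -8, -8, -10, -8, -9, -6, -4, -1, -4, -3, -2, -3, -3, 0, 0]
row 240 [6, 5, 21, 68, 61, 65, 65, 66, 65, 64, 65, 51, 38, 54, 52, 51, 50, 49, 52, 50, 52, 53]
col 145 [64, 65, 60, 64, 64, 64, 68, 59, 19, 14, 18, 41, 31, 35, 39, 40, 32, -1, -9, -3] [55, 48, 52, 53, 47, 14, 22, 18, 12, 15, 10, 21, 67, 66, 54, 39, 64, 66, 64, 64, 58, 25, 15, 19]
col 165 [65, 63, 64, 64, 64, 66, 68, 51, 7, 11, 11, 20, 40, 31, 31, 36, 36, 19, -11, -6] [61, 59, 54, 54, 49, 39, 12, 18, 17, 17, 12, 20, 69, 68, 63, 62, 64, 65, 62, 63, 58, 33, 14, 17]
col 185 [66, 65, 65, 63, 62, 66, 64, 36, 18, 19, 18, 26, 52, 35, 28, 30, 36, 35, -2, -8] [63, 63, 64, 56, 57, 51, 8, 21, 19, 18, 20, 36, 68, 66, 64, 62, 63, 64, 63, 66, 50, 23, 13, 14]
col 200 [65, 63, 64, 66, 65, 64, 62, 35, 18, 20, 20, 24, 49, 36, 30, 28, 31, 3, -5, 38] [-4, 21, 34, 53, 63, 54, 9, 13, 15, 12, 18, 33, 67, 64, 63, 66, 64, 57, 32, 31, 51, 18, 9, 9]
```

Run:
```python
from h import *
np.set_printoptions(precision=4,suppress=True)
D=unproj('top',[(145,196.7),(165,197.1),(185,197.2),(145,242.6),(165,243.1),(185,243.5)],.041)
T=unproj('top',[(145,193.6),(165,193.3),(185,193.0),(145,249.4),(165,249.3),(185,249.2)],0)
for n,a in(('deck',D),('tape',T)):
  for q in (a[:3],a[3:]):
    v=np.polyfit(q[:,1],q[:,0],1);print(n,90-np.degrees(np.arctan(v[0])),'x at .273',np.polyval(v,.273))
print('front deck',unproj('top',[(131.0,200),(129.7,240)],.041),'tape',unproj('top',[(130.7,200),(129.3,240)],0))
```

```text
deck 87.59188102879773 x at .273 0.5678011459400557
deck 87.06873449228347 x at .273 0.4479265875135785
tape 89.17323619894442 x at .273 0.5833262307541678
tape 88.64176259482628 x at .273 0.43245565626562893
front deck [[0.5631 0.3742 0.041 ]
 [0.4591 0.3774 0.041 ]] tape [[0.5682 0.3886 0.    ]
 [0.4605 0.3922 0.    ]]
```

```bash
python3 -c "
from rig import finish_job
print(finish_job())"
```

```text
the job is handed in; nothing more can be done
None
```

The job is handed in at about 22 s of the 72 s allowed: the tote is stacked half-turned on the ledges, and the caddy stands in the bay nose first, centred to about 1 mm sideways with a 15 mm front gap, about 1° off square; the castors are out of sight under the deck, so trailing straight is inferred from straight runs of about 110 mm before steering and 60 mm at the end.

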